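# Lock the push-and-turn cap on the inhibitor jar

## Task

Close the amber jar on the conservation bench with its blue cap: drop the cap's two lugs through the green-marked slots of the white collar, push it down against the spring, twist it clockwise to the stop and let it rise so that the lugs lock under the red dots. Be gentle: the spring needs only about 10 N, and neither pressing nor forcing the twist at the stop may load the jar with more than 35 N. Let go of the cap and leave the other things on the bench where they are.

Things in the scene. Friction and masses are not known exactly. Their poses are not given: they have to be found in the camera images.
- cap: Loose blue cap, 50-100 g. Round core 44 mm across, 18 mm high; at its foot two lugs along its +x and -x reach 31 mm from the axis, each 11.5 mm wide, 5 mm high (z 0-5). On top an orange wing grip, 40 mm long along x, 12 thick along y, z = 18 to 44 mm. Origin: centre of underside, z up. A half turn makes no difference. Starts upright on the bench.
- jar: Amber jar, 80 mm across, white collar 74 mm across on top, in a fixed aluminium cup on a dark foot 116 mm across. Origin: centre of its underside (13 mm over the bench), z up; collar top at z = 90 mm. Locked cap: its x along the jar's x (3-4 degrees of play), origin at z = 81 mm. The jar is loose in the cup: a cap twisted under load drags it round by 0 to 0.6 rad before it is held.
- collar (a point): Centre of the collar's top face, on the jar's axis. Below it a bore 48 mm across for the cap's core. Lugs turn only when their top is 7 mm below this face (cap origin under 78 mm in the jar's frame; 12 mm under this face). They then pass clockwise (from above) under the collar to a fixed stop just past the red dots, where they can rise 3 mm into notches.
- slot (a point): One of the two slots in the collar for the lugs (the other is opposite), open at the top, marked by a green bar; this point is 29.5 mm from the axis, level with the collar's top, 45 degrees counter-clockwise of the jar's +x seen from above. A lug has 3 degrees of play each way in it. From slot to stop is 45 to 52 degrees of the jar; the hand turns up to 0.6 rad more, as the jar drags.
- red_dot (a point): One of the two red dots on the collar's top (the other is opposite), 32.5 mm from the axis along the jar's +x: the lug's place when locked, with the wing pointing at the dots.
- seal: Black sprung round seal plate in the bore, 47 mm across; origin: centre of its face, at z = 84 mm in the jar's frame when free. It pushes the cap up with 1.5 N/mm: 4.5 N when locked, 9 N when the lugs just clear the collar, 13.5 N at its hard bottom, 9 mm down. Friction under this press resists the twist with 0.05 to 0.15 N m.
- pad: Rubber pad under the jar: it sinks 0.25 mm per N, at most 5 mm, and the jar with it. Origin: centre of its top face = the jar's underside.
- tube: Bystander: green bronze tube, 190 mm long with a flared end, lying on a cream foam pad (22 mm high); origin at the pad's underside.
- white_bottle: Bystander: white bottle, 56 mm across, 140 mm high; origin under its centre.
- closed_jar: Bystander: closed amber jar, 68 mm across, 85 mm high, grey lid; origin under its centre.
- dish: Bystander: white dish, 90 mm across, 16 mm high; origin under its centre.
- shard: Bystander: green bronze shard, 34 x 22 x 13 mm; origin under its centre.
- brush: Bystander: flat brush, 170 mm long, lying along its x.
- tweezers: Bystander: steel tweezers, 120 mm long, 6 mm high, lying along its x.
Things that resemble listed ones, but are neither listed nor needed, are in the scene too. There is more than one size of the cap; the one meant has the size given above.

How it is judged:
On the way:
1. the cap is pressed down into the collar until its lugs are clear of the collar's underside (cap origin below 79.2 mm in the jar's frame, axes within 5 mm) (z of cap in the frame of jar between 0.07 and 0.0792 m and horizontal distance between cap and jar below 0.005 m), for 0.05 s.
At the end, for the whole second after the job is handed in: The cap is locked: its x axis within 0.15 rad of the jar's x axis (lugs at the red dots), its origin 79.5 to 82.5 mm up the jar's axis (risen into the notches), within 4 mm of that axis and 0.08 rad of upright, and at rest (z of cap in the frame of jar between 0.0795 and 0.0825 m and horizontal distance between cap and jar below 0.004 m and angle between the x axis of cap and the x axis of jar, either way round below 0.15 rad and angle between the z axis of cap and the z axis of jar, either way round below 0.08 rad and linear speed of cap below 0.02 m/s); the robot touches nothing.
It fails at once if the cap and the jar press on each other with more than 35 N in all (pressing or forcing the twist) (contact force between cap and jar above 35 N).
It fails at once if another thing on the bench is moved by more than 25 mm (distance of any of white_bottle, closed_jar, dish, shard, brush, tweezers, tube from where it was at the start of the episode above 0.025 m).
It also fails if it takes over 72 s, if anything falls off the work surface, if the arm or the gripper's body presses on something with over 40 N, if the wrist force passes 120 N, or if a joint passes its speed limit or range.

## Robot

A 6-joint arm with a two-finger parallel gripper is mounted at the origin on the work surface. World frame = base frame: x ahead of the robot, y to its left, z up, the work surface at z = 0. Lengths are in m, angles in rad, forces in N, time in s.
With the tool pointing down it reaches from about 0.275 to 1 m from the base axis. Payload 8.4 kg.
Tool frame: the origin (TCP) lies at the very end of the fingers, on their centre line; the grasp point (between the pads) lies 19 mm behind it (env.pinch_z is the distance from the TCP to the grasp point, in m); z points along the fingers, y is the direction in which the jaws open and shut (so a half turn about z gives the same grasp; the last joint's range is limited). The gripper opens to 85 mm and grips with 20 to 120 N. Pads are 22 mm wide; open, the fingers measure 114 mm over their backs; the gripper's body (76 mm by 85 mm) begins 54 mm behind the grasp point. The pads swing forward as they close: fully open they stand 13 mm farther back than shut.
Start: joints at [1.239, 0.353, 1.633, -0, 1.155, -0.002], TCP at [0.202, 0.591, 0.231] pointing down, gripper open.
Joint ranges: [-2.63, 2.63], [-0.92, 2.1], [0.06, 2.66], [-1.3, 4.44], [0, 2.69], [-3.02, 3.02]. Speed limits (rad/s): [2.22, 2.22, 2.79, 3.14, 3.14, 3.14].

## Interface

Orientations are given as a rotation vector (axis times angle).
In Python, from rig import env, cams, spotter gives the robot as it stands.
- The arm moves only by the tool drive_tool, never from a script. Its argument "increments" is a list of rows, each a list of 2 entries, a list of its own where there are three numbers: the shift along the tool's x, y, z in m, then the turn about the tool's z in rad. A call has 1 to 8 rows; each row shifts and turns the pose as measured when the row begins, along the tool's axes as they then stand; what a row does not reach is not made up. A row lasts 1/10 s, in which the tool goes at most 50 mm and 8.59 degrees, less where a joint would pass 70% of its speed; a pose out of reach is approached as far as the arm can. A call is refused whole if a number of a shift passes 0.05 or a number of a turn 0.15, either way. A call with a gripper value outside its range is refused whole. "gripper" is the opening, from 0 (shut) to 1 (fully open), set as the call begins (left out, the last holds). The fingers move at their own pace and stop on an object; the grip force is fixed at half the most. Time passes only in rows, so rows that do not move let the fingers close. It gives the time, the measured TCP pose, the force and the opening at its end, in the units of the state.
- env.get_state(): the state, without advancing time (a new reading comes with each control period).
- cams.read_camera(name): name is "scene" or "top"; returns a dict with "img" (400x640x3 uint8, red, green, blue), "z_map" (400x640 float32, m along the optical axis (not along the pixel's ray), 0 where there is no reading), "intrinsics" (3x3 intrinsics, pixels), "dist" ([k1, k2, p1, p2, k3] as OpenCV has them; the pictures are not rectified), "pose" (4x4, takes a point from camera to world coordinates). Camera axes: x right, y up, looking along -z (the intrinsics and any distortion apply to the point x, -y, -z); pixel columns grow to the right and rows downward; lengths in m; the calibration is good to about 2 mm. A picture is of the moment at which its call begins.
- env.finish_job(): hands the job in, once; it reports no verdict.
Trained networks look in the newest picture that a camera, given by its name, has taken for a name from the list of things; names that differ only in an ending like _2 or _b are one class to them, and where a whole thing is asked for, a point or a joint stands for the part that bears it (a point fixed in the world has none). Each returns a list of dicts, best first, with "p" (0 to 1); they miss things now and then, are a little off and sometimes report something else, mostly with a low value. They report only what shows in the picture. A call takes as long as a camera call. They do not tell look-alikes from the thing itself.
- spotter.silhouettes(camera, query): "pixels" (400x640 bool, what is visible of it) and "xy" ([column, row] in pixels, amid what is visible of it).
The state is a dict: "clock": time; "joint_pos": joint angles; "joint_vel": joint speeds; "joint_torque": joint torques, N m; "ee_pos": TCP position; "ee_rot": TCP orientation; "force": force on the tool from outside, world axes, zero at the start; "ft_torque": the same for the moment, N m; "finger_gap": finger opening in m.
Only numpy, scipy, OpenCV 4.12 (cv2) and the standard library are available. Lean on these libraries where they do the work, as an engineer would, in place of code of your own. Each camera call takes 0.05 s, during which the arm holds its last target.

## Working session

There is one attempt and no reset: what is moved stays moved. The work goes in short steps, Python scripts to look and compute and a tool call to move; the robot and the scene stay as the last step left them, time stands still between calls to the robot, and variables do not carry over. Pictures are saved under pics/ and viewed, and the job is handed in when it is done.

Besides the shell and the picture viewer there is one more tool, called after ">>>" as a command line: name --argument value ..., lists and objects as JSON in quotes. drive_tool: Moves the arm, as the interface text tells. Its arguments: {"type":"object","properties":{"increments":{"type":"array","items":{"type":"array"}},"gripper":{"type":"number"}},"required":["increments"]}

```bash
ls; mkdir -p pics
cat > h.py <<'E'
import numpy as np,cv2
from rig import env,cams,spotter
def save(n,img): cv2.imwrite('pics/'+n+'.png',cv2.cvtColor(img,cv2.COLOR_RGB2BGR))
def pts(c,uv):
    """world points at pixels uv (N,2) using z_map"""
    uv=np.asarray(uv,float).reshape(-1,2)
    z=c['z_map'][uv[:,1].round().astype(int),uv[:,0].round().astype(int)]
    return ptsz(c,uv,z)
def ptsz(c,uv,z):
    n=cv2.undistortPoints(np.asarray(uv,float).reshape(-1,1,2),c['intrinsics'],np.array(c['dist']))[:,0]
    P=np.c_[n[:,0]*z,-n[:,1]*z,-z]
    return P@c['pose'][:3,:3].T+c['pose'][:3,3]
def onplane(c,uv,h):
    uv=np.asarray(uv,float).reshape(-1,2)
    n=cv2.undistortPoints(uv.reshape(-1,1,2),c['intrinsics'],np.array(c['dist']))[:,0]
    d=np.c_[n[:,0],-n[:,1],-np.ones(len(n))]@c['pose'][:3,:3].T
    o=c['pose'][:3,3]; return o+d*((h-o[2])/d[:,2])[:,None]
def proj(c,P):
    q=(np.asarray(P,float).reshape(-1,3)-c['pose'][:3,3])@c['pose'][:3,:3]
    q=q*[1,-1,-1]
    return cv2.projectPoints(q,np.zeros(3),np.zeros(3),c['intrinsics'],np.array(c['dist']))[0][:,0]
def crop(c,x0,y0,x1,y1,n,s): save(n,cv2.resize(c['img'][y0:y1,x0:x1],None,fx=s,fy=s,interpolation=cv2.INTER_CUBIC))
E
python3 - <<'E'
from h import *
s=env.get_state();print(s, env.pinch_z)
for n in('scene','top'):
    c=cams.read_camera(n);save(n+'0',c['img']);print(n,c['pose'],c['intrinsics'],c['dist'])
    for q in('cap','jar','collar','slot','red_dot','seal'):
        for d in spotter.silhouettes(n,q):
            m=d['pixels'];v,u=np.nonzero(m);P=pts(c,np.c_[u,v]);
            print(n,q,round(d['p'],2),np.round(d['xy']),m.sum(),np.round(np.median(P,0),3),'top',np.round(np.percentile(P[:,2],98),3))
E
```

```text
pics
{'clock': 0.0, 'joint_pos': array([ 1.23859292e+00,  3.53599562e-01,  1.63417014e+00, -4.07868211e-06,
        1.15519429e+00, -2.42273849e-03]), 'joint_vel': array([-6.04828350e-04,  1.52963026e-04,  4.41587263e-04, -1.46998141e-03,
       -2.18519982e-03, -6.44535738e-05]), 'joint_torque': array([-2.45624142e-03, -6.05246258e+01, -3.42067981e+01, -3.14418203e-04,
        9.27915884e-03,  5.13361556e-06]), 'ee_pos': array([0.2022512 , 0.59085016, 0.23057662]), 'ee_rot': array([-5.15634511e-01, -3.09875930e+00,  2.12482987e-03]), 'force': array([ 0.36464754, -0.2808823 , -0.77976173]), 'ft_torque': array([-0.00822288,  0.01156501,  0.00344956]), 'finger_gap': 0.08545518476723063} 0.0187
scene [[-0.82786792 -0.42643845  0.36439671  0.99552614]
 [ 0.56090987 -0.62490628  0.54302142  0.53977012]
 [-0.00385142  0.65394372  0.75653339  0.87464639]
 [ 0.          0.          0.          1.        ]] [[451.6309008    0.         317.11240016]
 [  0.         451.6309008  197.13512061]
 [  0.           0.           1.        ]] [0.00200447 0.         0.         0.         0.        ]
scen
[... 935 characters left out ...]
          0.           1.        ]] [-0.0709099  0.         0.         0.         0.       ]
top cap 0.83 [364. 197.] 402 [ 0.639 -0.139  0.025] top 0.063
top cap 0.65 [379. 230.] 244 [ 0.549 -0.192  0.018] top 0.047
top cap 0.6 [365. 254.] 111 [ 0.466 -0.158  0.015] top 0.038
top cap 0.48 [260. 244.] 726 [0.501 0.138 0.096] top 0.106
top jar 0.97 [260. 243.] 738 [0.502 0.139 0.096] top 0.106
top collar 0.83 [262. 246.] 758 [0.5   0.138 0.096] top 0.106
top slot 0.82 [261. 248.] 770 [0.5   0.139 0.096] top 0.106
top red_dot 0.59 [261. 244.] 659 [0.5   0.137 0.096] top 0.106
top seal 0.74 [261. 246.] 771 [0.5   0.138 0.096] top 0.106
top seal 0.56 [260. 247.] 232 [0.502 0.142 0.094] top 0.099
```

Run:
```python
from h import *
c=cams.read_camera('top');crop(c,220,150,420,290,'topc',4)
c=cams.read_camera('scene');crop(c,240,120,460,280,'scc',3.6)
```

```text
(no output)
```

View pics/scene0.png

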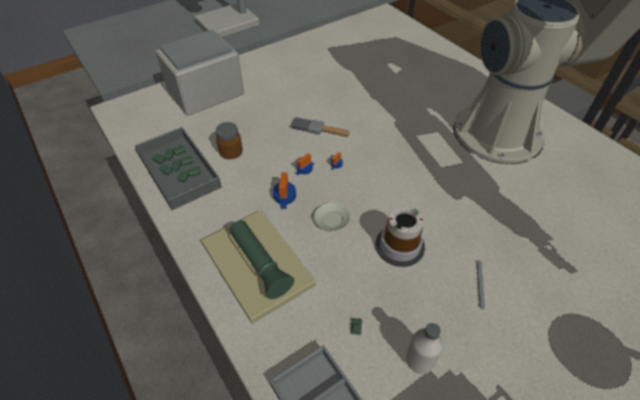

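View pics/top0.png

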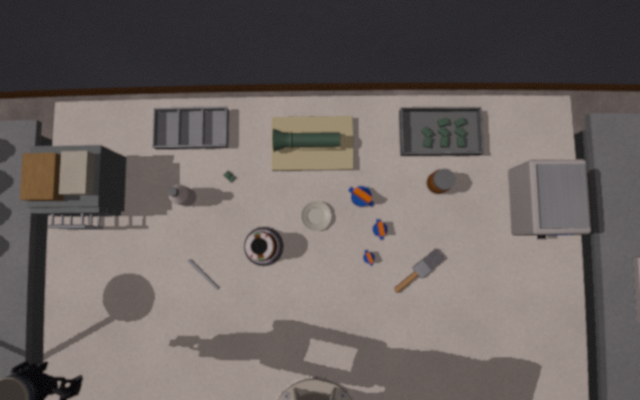

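```bash
sleep 0
```

```text
(no output)
```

View pics/topc.png

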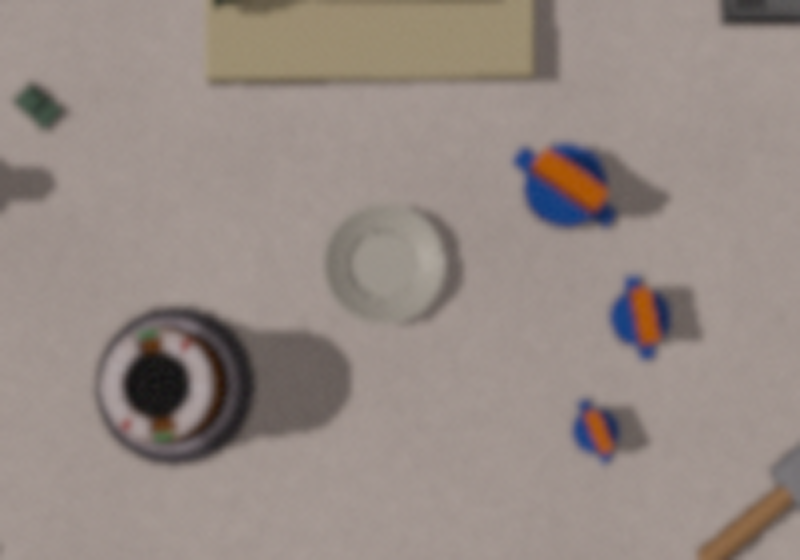

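View pics/scc.png

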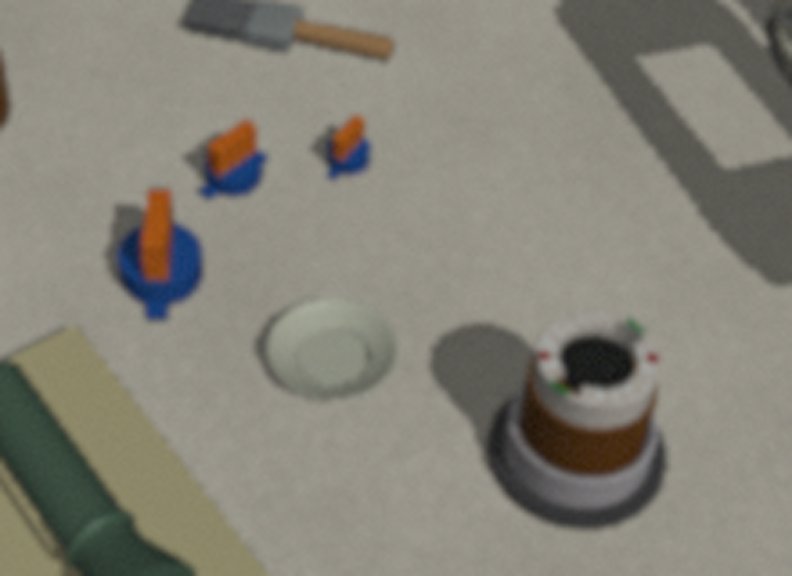

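The three blue caps, in top-view pixels, are (364,197), (379,230) and (365,254), with measured tops of 62, 45 and 35 mm. The middle one matches the given 44 mm height, and its core is about 44 mm across. Next I'll fit its pose and the jar's.

```bash
cat > fit.py <<'E'
from h import *
from scipy.optimize import minimize
def hullpoly(c,P,S=4):
    return cv2.convexHull((proj(c,P)*S).astype(np.float32))[:,0]
def capmask(c,x,y,a,z0,win,S=4):
    x0,y0,x1,y1=win;R=np.array([[np.cos(a),-np.sin(a)],[np.sin(a),np.cos(a)]])
    def box(X,Y,za,zb):
        q=np.array([[sx,sy] for sx in X for sy in Y])@R.T+[x,y]
        return np.vstack([np.c_[q,np.full(4,z0+za)],np.c_[q,np.full(4,z0+zb)]])
    t=np.linspace(0,2*np.pi,40);cir=np.c_[np.cos(t),np.sin(t)]*.022+[x,y]
    cyl=np.vstack([np.c_[cir,np.full(40,z0)],np.c_[cir,np.full(40,z0+.018)]])
    out=[]
    for parts in([cyl,box((-.031,.031),(-.00575,.00575),0,.005)],[box((-.02,.02),(-.006,.006),.018,.044)]):
        m=np.zeros(((y1-y0)*S,(x1-x0)*S),np.float32)
        for P in parts: cv2.fillConvexPoly(m,((hullpoly(c,P,1)-[x0-.5,y0-.5])*S).round().astype(np.int32),1)
        out.append(m)
    b,o=out;b=b*(1-o)
    f=lambda m:cv2.GaussianBlur(cv2.resize(m,None,fx=1/S,fy=1/S,interpolation=cv2.INTER_AREA),(0,0),.8)
    return f(b),f(o)
def soft(img):
    I=img.astype(np.float32)/255;r,g,b=I[...,0],I[...,1],I[...,2]
    return np.clip((b-r)/.4,0,1),np.clip((r-b-.05)/.5,0,1)
def fitcap(cs,x,y,a,z0=0,half=18):
    dat=[]
    for c in cs:
        u,v=proj(c,[[x,y,z0+.02]])[0].round().astype(int);w=(u-half,v-half,u+half,v+half)
        sb,so=soft(c['img'][w[1]:w[3],w[0]:w[2]]);dat.append((c,w,sb/max(sb.max(),.1),so/max(so.max(),.1)))
    def cost(p):
        e=0
        for c,w,sb,so in dat:
            b,o=capmask(c,p[0],p[1],p[2],z0,w);e+=((b-sb)**2).sum()+((o-so)**2).sum()*1.5
        return e
    best=None
    for da in np.linspace(-.6,.6,5):
        r=minimize(cost,[x,y,a+da],method='Nelder-Mead',options=dict(initial_simplex=[[x,y,a+da],[x+.006,y,a+da],[x,y+.006,a+da],[x,y,a+da+.25]],xatol=1e-4,fatol=1e-3))
        if best is None or r.fun<best.fun:best=r
    return best
E
python3 - <<'E'
from fit import *
cs=[cams.read_camera('top'),cams.read_camera('scene')]
for c in cs:
    w=onplane(c,[[0,0]],0)
for s in ([cs[0]],[cs[1]],cs):
    r=fitcap(s,.549,-.187,0.2);print(r.x.round(4),round(r.fun,2))
# jar marks
for c,n in zip(cs,'ts'):
    u,v=proj(c,[[.50,.142,.103]])[0].astype(int);h=24
    I=c['img'][v-h:v+h,u-h:u+h].astype(int);hsv=0
    R,G,B=I[...,0],I[...,1],I[...,2]
    for nm,m in (('red',(R-np.maximum(G,B)>40)&(abs(G-B)<30)),('green',(G-np.maximum(R,B)>15))):
        k,l,st,ce=cv2.connectedComponentsWithStats(m.astype(np.uint8))
        for i in range(1,k):
            if st[i,4]>=2:
                p=onplane(c,ce[i]+[u-h,v-h],.103)[0];print(n,nm,st[i,4],(ce[i]+[u-h,v-h]).round(1),p.round(4))
E
```

```text
[ 0.5467 -0.1951  0.1804] 49.57
[ 0.5446 -0.1936  0.2706] 57.29
[ 0.5451 -0.1944  0.2268] 115.73
t red 2 [266.  235.5] [0.5274 0.1221 0.103 ]
t green 2 [256.5 233. ] [0.5343 0.1477 0.103 ]
s green 9 [416. 210.] [0.465  0.1396 0.103 ]
s green 10 [394.9 227.5] [0.5348 0.1503 0.103 ]
```

```bash
cat > rect.py <<'E'
from h import *
def rect(c,cx,cy,z,half=.055,n=400):
    g=(np.arange(n)+.5)/n*2*half-half
    X,Y=np.meshgrid(cx+g,cy-g)   # image: right = +x, up=+y
    uv=proj(c,np.c_[X.ravel(),Y.ravel(),np.full(n*n,z)]).astype(np.float32).reshape(n,n,2)
    return cv2.remap(c['img'],uv[...,0],uv[...,1],cv2.INTER_CUBIC)
E
python3 - <<'E'
from rect import *
ims=[]
for n in('top','scene'):
    c=cams.read_camera(n);im=rect(c,.5,.143,.103);im=np.clip(im.astype(float)*1.5,0,255).astype(np.uint8)
    for k in range(-5,6): # 10mm ticks
        p=int(200+k*10*400/110);cv2.line(im,(p,0),(p,6 if k else 14),(255,255,0),1);cv2.line(im,(0,p),(6 if k else 14,p),(255,255,0),1)
    ims.append(im)
save('rect0',np.hstack(ims))
E
```

```text
(no output)
```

View pics/rect0.png

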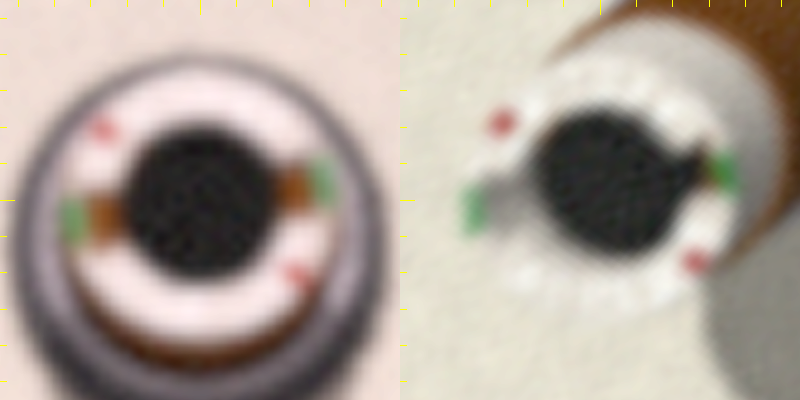

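The marks read the same in both rectified views: red at (103,130) and (298,275), green at (75,222) and (322,180) in the left half. That puts the jar at about (0.500, 0.144), with the slot line at about 8.8° and the dots at about -36.3°. I'll enlarge the chosen cap to confirm it and plan the approach.

```bash
cat > plan.py <<'E'
import sys
from h import *
from scipy.spatial.transform import Rotation as Ro
def show(tx=None,ty=None,tz=None,th=None):
    s=env.get_state();R=Ro.from_rotvec(s['ee_rot']).as_matrix();p=s['ee_pos']
    h=np.degrees(np.arctan2(R[1,0],R[0,0]))
    print('t',round(s['clock'],2),'p',p.round(4),'head',round(h,2),'tilt',np.degrees(np.arccos(-R[2,2])).round(2),'zaxis',R[:,2].round(4),'F',s['force'].round(1),'M',s['ft_torque'].round(2),'gap',round(s['finger_gap'],4),'j1,6',s['joint_pos'][[0,5]].round(2))
    if tx is not None:
        dth=((th-h+180)%360-180);Rt=Ro.from_euler('z',np.radians(dth)).as_matrix()@R
        d=np.array([tx,ty,tz])-p
        print('turn',round(-np.radians(dth),4),'shift now',(R.T@d).round(4),'after turn',(Rt.T@d).round(4))
if __name__=='__main__': show(*map(float,sys.argv[1:]))
E
python3 plan.py 0.5455 -0.1943 0.10 193
python3 - <<'E'
from rect import *
c=cams.read_camera('top');crop(c,350,200,410,260,'capsel',10)
c=cams.read_camera('scene');crop(c,280,140,330,185,'capsel2',10)
E
```

```text
t 1.0 p [0.2024 0.5913 0.2313] head 161.1 tilt 0.0 zaxis [ 0.  0. -1.] F [0.5 0.4 0.6] M [-0.03  0.01  0.06] gap 0.0863 j1,6 [ 1.24 -0.  ]
turn -0.5567 shift now [-0.5791 -0.6321  0.1313] after turn [-0.1576 -0.8427  0.1313]
```

View pics/capsel.png

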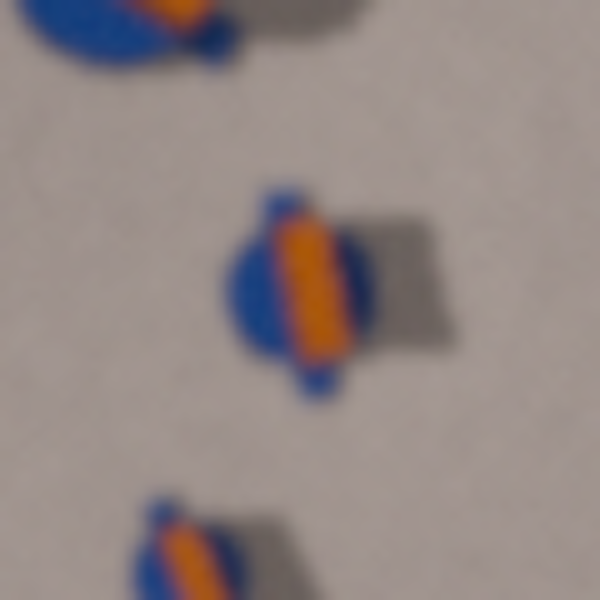

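The enlarged crop shows the middle cap, core centre at about (380,229) in the full picture. Its core is about 15 px across (43.5 mm), which confirms it's the one meant. Moving over it.

>>> drive_tool --increments '[[[0,0,0],-0.14],[[0,0,0],-0.14],[[0,0,0],-0.14],[[0,0,0],-0.13],[[-0.008,-0.045,0],0],[[-0.008,-0.045,0],0],[[-0.008,-0.045,0],0],[[-0.008,-0.045,0],0]]' --gripper 1

```text
clock: 1.9
ee_pos: [0.2768, 0.4244, 0.2305]
ee_rot: [-0.392, 3.116, 0.005]
force: [0.5, 0.6, 0.6]
finger_gap: 0.0851
```

>>> drive_tool --increments '[[[-0.008,-0.045,0],0],[[-0.008,-0.045,0],0],[[-0.008,-0.045,0],0],[[-0.008,-0.045,0],0],[[-0.008,-0.045,0],0],[[-0.008,-0.045,0],0],[[-0.008,-0.045,0],0],[[-0.008,-0.045,0],0]]'

```text
clock: 2.7
ee_pos: [0.4323, 0.0783, 0.2317]
ee_rot: [-0.396, 3.109, 0.008]
force: [1.4, 0.5, -0.1]
finger_gap: 0.0854
```

```bash
python3 plan.py 0.5455 -0.1943 0.10 192.5
```

```text
t 2.7 p [0.4323 0.0783 0.2317] head -165.49 tilt 0.53 zaxis [ 0.0069  0.0062 -1.    ] F [ 1.4  0.5 -0.1] M [-0.02  0.06 -0.03] gap 0.0854 j1,6 [ 0.17 -1.65]
turn 0.0351 shift now [-0.0402 -0.2928  0.1308] after turn [-0.0504 -0.2912  0.1309]
```

>>> drive_tool --increments '[[[-0.006,-0.043,0],0.035],[[-0.008,-0.044,0],0],[[-0.008,-0.044,0],0],[[-0.008,-0.044,0.01],0],[[-0.008,-0.044,0.02],0],[[-0.008,-0.044,0.02],0],[[0,0,0],0],[[0,0,0],0]]'

```text
clock: 3.5
ee_pos: [0.541, -0.1838, 0.1823]
ee_rot: [-0.327, 3.109, 0.005]
force: [0.5, -0.1, 0.6]
finger_gap: 0.0854
```

```bash
python3 plan.py 0.5455 -0.1943 0.10 192.5
```

```text
t 3.5 p [ 0.541  -0.1838  0.1823] head -167.98 tilt 0.91 zaxis [ 0.0152  0.0047 -0.9999] F [ 0.5 -0.1  0.6] M [ 0.01 -0.01 -0.03] gap 0.0854 j1,6 [-0.34 -2.12]
turn -0.0084 shift now [-0.0009 -0.0113  0.0823] after turn [-0.0008 -0.0113  0.0823]
```

>>> drive_tool --increments '[[[0,-0.006,0.01],-0.008],[[0,-0.005,0.015],0],[[0,0,0.02],0],[[0,0,0.02],0],[[0,0,0.01],0],[[0,0,0],0]]'

```text
clock: 4.1
ee_pos: [0.5444, -0.1911, 0.1037]
ee_rot: [-0.349, 3.104, 0.004]
force: [0.2, 0.4, -0.6]
finger_gap: 0.0851
```

```bash
python3 plan.py 0.5455 -0.1943 0.022 192.5
python3 - <<'E'
from h import *
c=cams.read_camera('scene');crop(c,240,80,370,200,'ap',5)
E
```

```text
t 4.1 p [ 0.5444 -0.1911  0.1037] head -167.17 tilt 1.02 zaxis [ 0.0172  0.0044 -0.9998] F [ 0.2  0.4 -0.6] M [ 0.01 -0.01  0.01] gap 0.0851 j1,6 [-0.35 -2.15]
turn 0.0058 shift now [ 0.0011 -0.0034  0.0817] after turn [ 0.0011 -0.0034  0.0817]
```

View pics/ap.png

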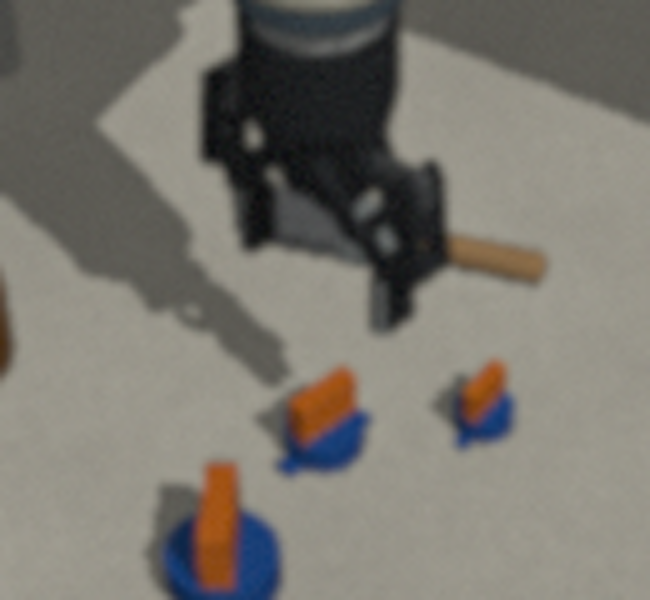

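The gripper stands over the middle cap, with the wing at crop (323,410) between the fingers. I'll descend and close.

>>> drive_tool --increments '[[[0.0005,-0.0015,0.02],0],[[0.0005,-0.0015,0.02],0],[[0,0,0.02],0],[[0,0,0.015],0],[[0,0,0.003],0],[[0,0,0],0]]'

```text
clock: 4.75
ee_pos: [0.5505, -0.1945, 0.0293]
ee_rot: [-0.352, 3.095, -0.003]
force: [-0.4, -0.6, 0.0]
finger_gap: 0.0853
```

```bash
python3 plan.py 0.5455 -0.1943 0.024 192.5
```

```text
t 4.75 p [ 0.5505 -0.1945  0.0293] head -167.03 tilt 1.53 zaxis [ 0.0267  0.0011 -0.9996] F [-0.4 -0.6  0. ] M [-0.03  0.04  0.02] gap 0.0853 j1,6 [-0.35 -2.16]
turn 0.0083 shift now [0.005  0.0013 0.0052] after turn [0.005  0.0013 0.0052]
```

>>> drive_tool --increments '[[[0.004,0.001,0.003],0.008],[[0.001,0,0.002],0],[[0,0,0],0],[[0,0,0],0]]'

```text
clock: 5.15
ee_pos: [0.5466, -0.1952, 0.0264]
ee_rot: [-0.338, 3.093, -0.005]
force: [0.5, 0.1, -0.2]
finger_gap: 0.0858
```

```bash
python3 plan.py 0.5455 -0.1943 0.024 192.5
```

```text
t 5.15 p [ 0.5466 -0.1952  0.0264] head -167.52 tilt 1.72 zaxis [ 3.000e-02 -1.000e-04 -9.995e-01] F [ 0.5  0.1 -0.2] M [-0.03  0.04 -0.02] gap 0.0858 j1,6 [-0.35 -2.15]
turn -0.0004 shift now [0.0009 0.0011 0.0024] after turn [0.0009 0.0011 0.0024]
```

>>> drive_tool --increments '[[[0.0005,0.001,0.002],0],[[0,0,0],0],[[0,0,0],0],[[0,0,0],0],[[0,0,0],0],[[0,0,0],0],[[0,0,0],0],[[0,0,0],0]]' --gripper 0

```text
clock: 5.95
ee_pos: [0.5466, -0.1944, 0.0251]
ee_rot: [-0.338, 3.092, -0.006]
force: [-0.5, 0.3, 0.4]
finger_gap: 0.0105
```

```bash
python3 plan.py 0.5455 -0.1943 0.024 192.5;python3 - <<'E'
from h import *
c=cams.read_camera('scene');crop(c,240,80,370,200,'gr',5)
E
python3 plan.py
```

```text
t 5.95 p [ 0.5466 -0.1944  0.0251] head -167.52 tilt 1.8 zaxis [ 3.150e-02 -6.000e-04 -9.995e-01] F [-0.5  0.3  0.4] M [0.01 0.05 0.03] gap 0.0105 j1,6 [-0.35 -2.15]
turn -0.0003 shift now [0.001  0.0004 0.0011] after turn [0.001  0.0004 0.0011]
t 6.0 p [ 0.5466 -0.1944  0.0251] head -167.52 tilt 1.8 zaxis [ 3.140e-02 -6.000e-04 -9.995e-01] F [-0.3  0.5  1.1] M [0.02 0.07 0.04] gap 0.0109 j1,6 [-0.35 -2.15]
```

View pics/gr.png

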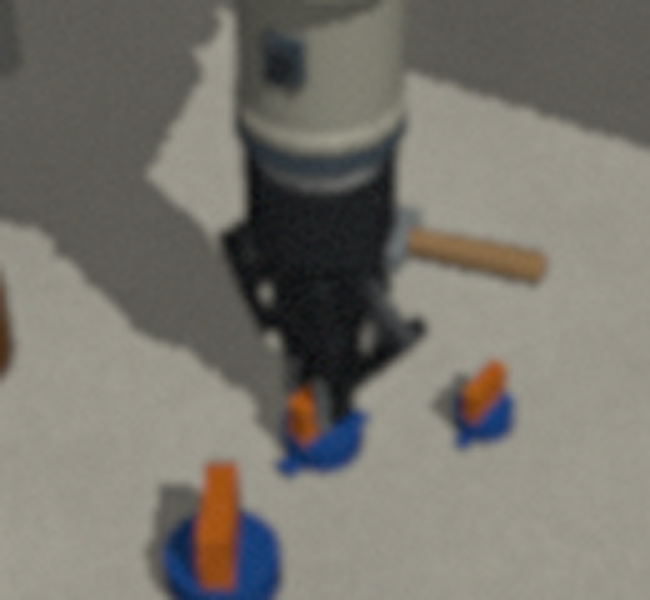

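Grip closed on the wing: the gap is about 11 mm, wing at crop (303,410). Lifting.

>>> drive_tool --increments '[[[0,0,-0.01],0],[[0,0,-0.02],0],[[0,0,-0.02],0],[[0,0,-0.02],0],[[0,0,-0.02],0],[[0,0,-0.02],0],[[0,0,-0.02],0],[[0,0,0],0]]'

```text
clock: 6.8
ee_pos: [0.5411, -0.194, 0.1629]
ee_rot: [-0.338, 3.094, -0.005]
force: [0.3, -0.2, -1.0]
finger_gap: 0.0108
```

```bash
cat >> plan.py <<'E'
    R=Ro.from_rotvec(env.get_state()['ee_rot']).as_matrix();print('up in tool',R[2].round(4))
E
python3 plan.py 0.50 0.1438 0.17 188.8; python3 -c "
from scipy.spatial.transform import Rotation as R
print(R.from_rotvec([-.338,3.092,-.006]).as_matrix()[2])"
```

```text
[-0.03055883 -0.00722054 -0.99950689]  File "plan.py", line 13
    R=Ro.from_rotvec(env.get_state()['ee_rot']).as_matrix();print('up in tool',R[2].round(4))
IndentationError: unexpected indent
```

```bash
sed -i '$d' plan.py; sed -i "s/    if tx is not None:/    print('up in tool',R[2].round(4))\n    if tx is not None:/" plan.py
python3 plan.py 0.50 0.1438 0.17 188.8
```

```text
t 6.8 p [ 0.5411 -0.194   0.1629] head -167.52 tilt 1.7 zaxis [ 2.970e-02 -1.000e-04 -9.996e-01] F [ 0.3 -0.2 -1. ] M [-0.02 -0.02 -0.02] gap 0.0108 j1,6 [-0.35 -2.15]
up in tool [-0.029  -0.0065 -0.9996]
turn 0.0642 shift now [-0.033   0.3387 -0.0084] after turn [-0.0113  0.3401 -0.009 ]
```

>>> drive_tool --increments '[[[0,0.01,-0.009],0.064],[[-0.001,0.025,0],0],[[-0.001,0.03,0],0],[[-0.001,0.03,0],0],[[-0.001,0.03,0],0],[[-0.001,0.03,0],0],[[-0.001,0.03,0],0],[[-0.001,0.03,0],0]]'

```text
clock: 7.6
ee_pos: [0.5116, 0.0235, 0.168]
ee_rot: [-0.226, 3.106, -0.005]
force: [-0.4, -0.4, -0.2]
finger_gap: 0.0105
```

>>> drive_tool --increments '[[[-0.001,0.03,0],0],[[-0.001,0.03,0],0],[[-0.001,0.03,0],0],[[0,0,0],0],[[0,0,0],0]]'

```text
clock: 8.1
ee_pos: [0.4977, 0.1193, 0.1645]
ee_rot: [-0.232, 3.11, -0.005]
force: [-0.6, 0.0, -0.6]
finger_gap: 0.0107
```

```bash
python3 plan.py 0.50 0.1438 0.17 188.8
```

```text
t 8.1 p [0.4977 0.1193 0.1645] head -171.45 tilt 1.34 zaxis [ 0.0233 -0.0014 -0.9997] F [-0.6  0.  -0.6] M [ 0.03 -0.03 -0.01] gap 0.0107 j1,6 [ 0.24 -1.48]
up in tool [-0.0228 -0.0049 -0.9997]
turn -0.0044 shift now [-0.006   0.0239 -0.0055] after turn [-0.0061  0.0239 -0.0055]
```

>>> drive_tool --increments '[[[-0.003,0.012,-0.003],0],[[-0.003,0.011,-0.002],0],[[0,0,0],0],[[0,0,0],0]]'

```text
clock: 8.5
ee_pos: [0.5005, 0.1428, 0.1694]
ee_rot: [-0.229, 3.111, -0.006]
force: [0.1, 1.0, -0.6]
finger_gap: 0.0109
```

```bash
python3 plan.py 0.50 0.1438 0.17 188.8
python3 - <<'E'
from fit import *
cs=cams.read_camera('scene'),cams.read_camera('top')
crop(cs[0],340,130,470,270,'ov',4.2);crop(cs[1],210,190,310,300,'ovt',5)
s=env.get_state();p=s['ee_pos']
# enlarge: fit only scene, cap z0 unknown ~ p.z-.025
E
```

```text
t 8.5 p [0.5005 0.1428 0.1694] head -171.59 tilt 1.3 zaxis [ 0.0225 -0.002  -0.9997] F [ 0.1  1.  -0.6] M [-0.01  0.02  0.04] gap 0.0109 j1,6 [ 0.28 -1.43]
up in tool [-0.022  -0.0053 -0.9997]
turn -0.0069 shift now [ 0.0004  0.0011 -0.0006] after turn [ 0.0004  0.0011 -0.0006]
```

View pics/ov.png

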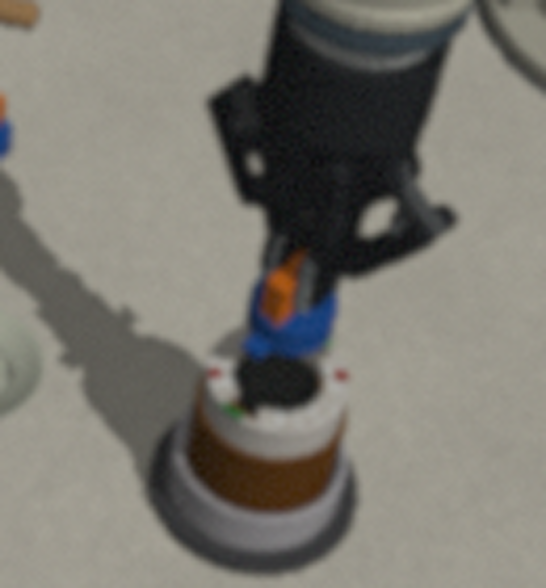

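View pics/ovt.png

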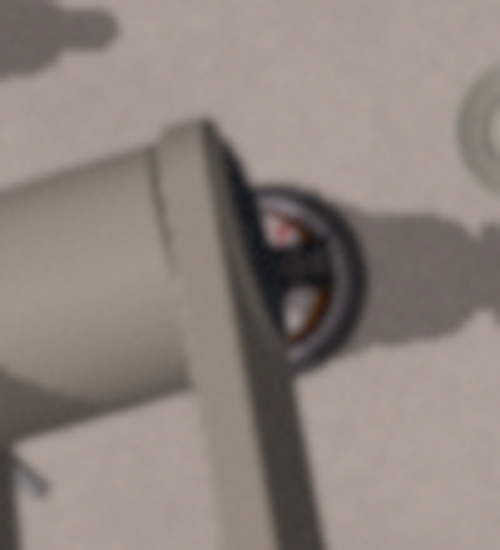

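```bash
cat > fitheld.py <<'E'
from fit import *
def fitheld(c,x,y,a,z0,half=16,afix=None,name=None):
    u,v=proj(c,[[x,y,z0+.008]])[0].round().astype(int);w=(u-half,v-half,u+half,v+half)
    I=c['img'][w[1]:w[3],w[0]:w[2]]
    sb,so=soft(I);sb=sb/max(np.percentile(sb,97),.2);sb=sb.clip(0,1)
    # weight: ignore rows above cap core's top (gripper region)
    vt=proj(c,[[x,y,z0+.018]])[0][1]
    W=np.ones_like(sb);W[:int(round(vt))-w[1]-0]=0.0
    def cost(p):
        b,o=capmask(c,p[0],p[1],p[2] if afix is None else afix,z0,w)
        b=b+o  # allow orange in front
        return (W*(np.clip(b,0,1)-np.clip(sb+so,0,1))**2).sum()
    best=None
    for da in (-.15,0,.15):
        x0=[x,y,a+da];r=minimize(cost,x0,method='Nelder-Mead',options=dict(initial_simplex=[x0,[x+.004,y,a+da],[x,y+.004,a+da],[x,y,a+da+.15]],xatol=1e-4,fatol=1e-3))
        if best is None or r.fun<best.fun:best=r
    if name:
        p=best.x;b,o=capmask(c,p[0],p[1],p[2],z0,w)
        f=lambda m:cv2.resize((m*255).clip(0,255).astype(np.uint8),None,fx=8,fy=8,interpolation=cv2.INTER_NEAREST)
        save(name,np.hstack([cv2.resize(I,None,fx=8,fy=8,interpolation=cv2.INTER_NEAREST),np.dstack([f(W*np.clip(sb+so,0,1))]*3),np.dstack([f(W*(b+o))]*3)]))
    return best
E
python3 - <<'E'
from fitheld import *
c=cams.read_camera('scene');p=env.get_state()['ee_pos']
z0=p[2]-.0251
for dz in(0,.002):
    r=fitheld(c,p[0],p[1],np.radians(8.5),z0+dz,name='fh%d'%(dz*1000));print(r.x.round(4),np.degrees(r.x[2]).round(1),r.fun)
print(p)
E
```

```text
[0.4975 0.142  0.2477] 14.2 64.53526306152344
[0.4988 0.143  0.2411] 13.8 65.33856201171875
[0.50041726 0.14250802 0.16934933]
```

View pics/fh0.png

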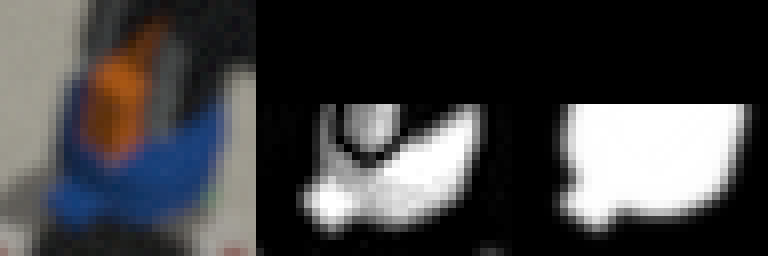

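```bash
python3 - <<'E'
s=open('fitheld.py').read()
s=s.replace("    sb,so=soft(I);sb=sb/max(np.percentile(sb,97),.2);sb=sb.clip(0,1)\n","    J=I.astype(np.float32);sb=np.clip((J.max(2)-J.min(2)-25)/45,0,1);sb[(J[...,0]>J[...,2])&(J[...,1]<70)&(np.arange(len(sb))[:,None]>22)]=0;so=0*sb\n")
s=s.replace("-w[1]-0]=0.0","-w[1]+cut]=0.0").replace("name=None):","name=None,cut=4):")
open('fitheld.py','w').write(s)
E
python3 - <<'E'
from fitheld import *
c=cams.read_camera('scene');p=env.get_state()['ee_pos']
z0=p[2]-.0251
for cut in(2,4,6):
    r=fitheld(c,p[0],p[1],np.radians(8.5),z0,name='fj%d'%cut,cut=cut);print(r.x.round(4),np.degrees(r.x[2]).round(1),r.fun)
    r=fitheld(c,p[0],p[1],np.radians(8.5),z0,afix=np.radians(8.5),cut=cut);print('  fixed',r.x.round(4),r.fun)
print(p)
E
```

```text
[0.498  0.1418 0.253 ] 14.5 43.2878303527832
  fixed [0.4974 0.1427 0.0442] 45.800621032714844
[0.4976 0.1414 0.2561] 14.7 26.843658447265625
  fixed [ 0.4974  0.1427 -0.012 ] 29.68858528137207
[0.4984 0.1415 0.259 ] 14.8 15.262105941772461
  fixed [0.4979 0.1426 0.0319] 18.15760612487793
[0.50037199 0.14247267 0.16932616]
```

View pics/fj4.png

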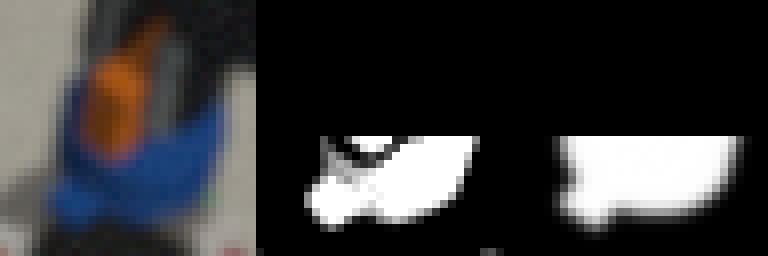

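```bash
python3 plan.py 0.5025 0.145 0.134 188.8
```

```text
t 8.7 p [0.5004 0.1425 0.1693] head -171.62 tilt 1.28 zaxis [ 0.0223 -0.002  -0.9997] F [-1.3  0.2 -1.2] M [-0.05  0.01  0.02] gap 0.0105 j1,6 [ 0.28 -1.43]
up in tool [-0.0218 -0.0052 -0.9997]
turn -0.0074 shift now [-0.0017  0.0024  0.0354] after turn [-0.0017  0.0024  0.0354]
```

>>> drive_tool --increments '[[[-0.001,0.0015,0.01],-0.008],[[0,0.001,0.01],0],[[0,0,0.01],0],[[0,0,0.006],0],[[0,0,0],0],[[0,0,0],0]]'

```text
clock: 9.3
ee_pos: [0.501, 0.1443, 0.1288]
ee_rot: [-0.24, 3.113, -0.007]
force: [-0.2, 0.1, -0.7]
finger_gap: 0.0106
```

```bash
python3 plan.py 0.5025 0.145 0.134 188.8
python3 - <<'E'
from fitheld import *
c=cams.read_camera('scene');p=env.get_state()['ee_pos']
z0=p[2]-.0251
for cut in(2,4,6):
    r=fitheld(c,p[0],p[1],np.radians(8.8),z0,name='fk%d'%cut,cut=cut);print(r.x.round(4),np.degrees(r.x[2]).round(1),r.fun)
    r=fitheld(c,p[0],p[1],np.radians(8.8),z0,afix=np.radians(8.8),cut=cut);print('  fixed',r.x.round(4),r.fun)
crop(c,370,180,440,250,'ov2',8)
E
```

```text
t 9.3 p [0.501  0.1443 0.1288] head -171.17 tilt 1.16 zaxis [ 0.02   -0.0028 -0.9998] F [-0.2  0.1 -0.7] M [-0.06  0.   -0.02] gap 0.0106 j1,6 [ 0.28 -1.43]
up in tool [-0.0193 -0.0059 -0.9998]
turn 0.0004 shift now [-0.0017  0.0004 -0.0052] after turn [-0.0017  0.0004 -0.0052]
[0.4978 0.1432 0.2336] 13.4 40.547672271728516
  fixed [0.4973 0.1434 0.0448] 42.186851501464844
[0.4975 0.1428 0.2483] 14.2 24.264802932739258
  fixed [0.4971 0.1439 0.0771] 26.2731990814209
[0.4978 0.1431 0.2341] 13.4 13.194591522216797
  fixed [0.4978 0.1439 0.0981] 14.718241691589355
```

View pics/ov2.png

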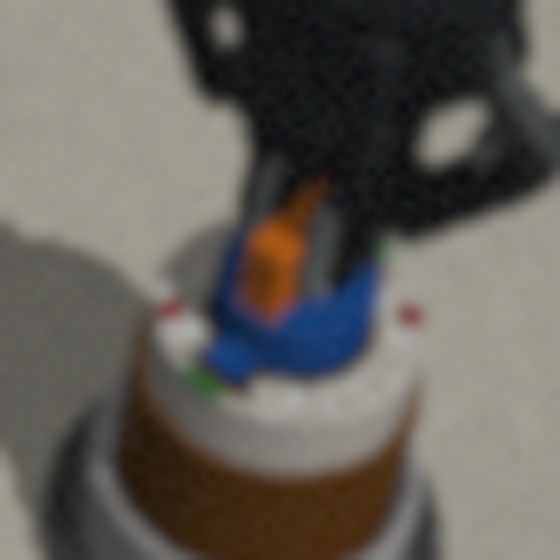

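```bash
cat > ovl.py <<'E'
from fit import *
def overlay(c,x,y,adeg,z0,win,s,name):
    x0,y0,x1,y1=win;im=cv2.resize(c['img'][y0:y1,x0:x1],None,fx=s,fy=s,interpolation=cv2.INTER_CUBIC)
    im=np.clip(im.astype(float)*1.4,0,255).astype(np.uint8)
    a=np.radians(adeg);R=np.array([[np.cos(a),-np.sin(a)],[np.sin(a),np.cos(a)]])
    def dr(q,z,col,closed=True):
        P=np.c_[np.asarray(q)@R.T+[x,y],np.full(len(q),z)];t=((proj(c,P)-[x0,y0]+.5)*s).round().astype(np.int32)
        cv2.polylines(im,[t],closed,col,1,cv2.LINE_AA)
    t=np.linspace(0,2*np.pi,60);cir=np.c_[np.cos(t),np.sin(t)]*.022
    dr(cir,z0,(255,255,0));dr(cir,z0+.018,(255,255,0))
    rc=np.array([[-1,-1],[-1,1],[1,1],[1,-1]])
    for z in(0,.005):dr(rc*[.031,.00575],z0+z,(0,255,255))
    dr(rc*[.02,.006],z0+.044,(255,0,255));dr(rc*[.02,.006],z0+.018,(255,0,255))
    save(name,im)
E
python3 - <<'E'
from ovl import *
c=cams.read_camera('scene');z0=env.get_state()['ee_pos'][2]-.0251;print(z0)
overlay(c,.4999,.1452,8.6,z0,(370,180,440,250),8,'o1')
E
```

```text
0.10409200999455602
```

View pics/o1.png

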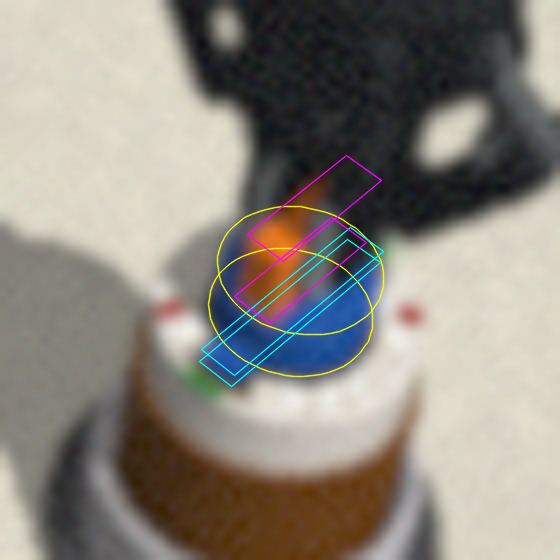

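Run:
```python
from ovl import *
c=cams.read_camera('scene');z0=env.get_state()['ee_pos'][2]-.0251;print(z0)
overlay(c,.4978,.1431,13.6,z0,(385,200,425,235),14,'o2')
overlay(c,.4999,.1452,8.6,z0,(385,200,425,235),14,'o3')
a=cv2.imread('pics/o2.png');b=cv2.imread('pics/o3.png')
x0,y0,x1,y1=385,200,425,235
r=cv2.resize(c['img'][y0:y1,x0:x1][...,::-1],None,fx=14,fy=14,interpolation=cv2.INTER_NEAREST)
cv2.imwrite('pics/o23.png',cv2.resize(np.hstack([a,r]),(800,350)))
J=c['img'][205:235,388:424].astype(int)
print((J[...,2]-J[...,0]))
```

```text
0.1043194131101461
[[-16 -14 -14 ...   2   1   2]
 [-14 -14 -14 ...   5   4   2]
 [-13 -15 -15 ...   1   3  -2]
 ...
 [-33 -36 -30 ... -32 -21 -15]
 [-28 -34 -31 ... -28 -17 -15]
 [-30 -28 -36 ... -20 -14 -13]]
```

View pics/o23.png

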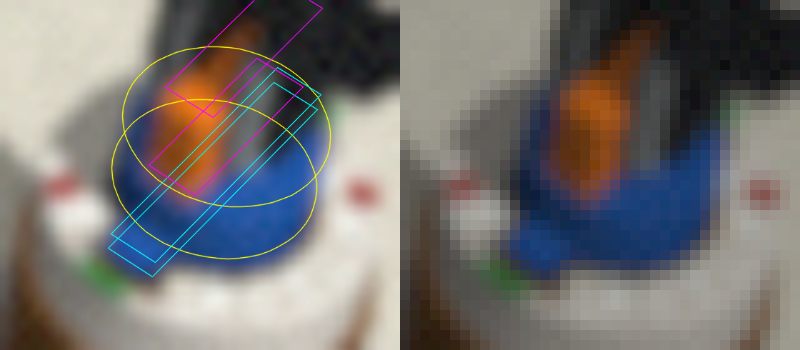

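View pics/o3.png

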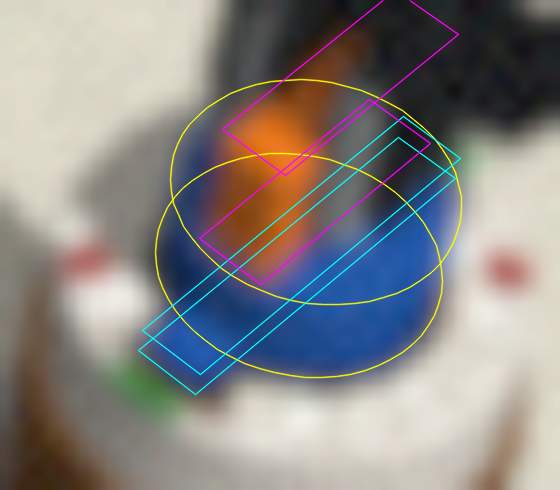

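The overlay puts the held cap (core bottom at about (320,380) in o3) within about 1 mm of the jar's axis, with its lug pointing at the green bar (150,388). I'll descend gently on force feedback.

>>> drive_tool --increments '[[[0,0,0.001],0],[[0,0,0.001],0],[[0,0,0.001],0],[[0,0,0.001],0]]'

```text
clock: 9.85
ee_pos: [0.5022, 0.1446, 0.1263]
ee_rot: [-0.24, 3.109, -0.006]
force: [-0.4, -0.4, -0.6]
finger_gap: 0.0106
```

```bash
python3 plan.py
```

```text
t 9.85 p [0.5022 0.1446 0.1263] head -171.17 tilt 1.34 zaxis [ 0.0233 -0.0019 -0.9997] F [-0.4 -0.4 -0.6] M [-0.04 -0.01 -0.  ] gap 0.0106 j1,6 [ 0.28 -1.43]
up in tool [-0.0228 -0.0054 -0.9997]
```

>>> drive_tool --increments '[[[0.001,0,0.001],0],[[0.0005,0,0.001],0],[[0,0,0.001],0],[[0,0,0],0]]'

```text
clock: 10.25
ee_pos: [0.5005, 0.1443, 0.1228]
ee_rot: [-0.24, 3.109, -0.006]
force: [0.6, 0.6, -0.6]
finger_gap: 0.0104
```

```bash
python3 plan.py
```

```text
t 10.25 p [0.5005 0.1443 0.1228] head -171.17 tilt 1.33 zaxis [ 0.0231 -0.0019 -0.9997] F [ 0.6  0.6 -0.6] M [-0.01  0.01  0.05] gap 0.0104 j1,6 [ 0.28 -1.43]
up in tool [-0.0225 -0.0054 -0.9997]
```

The cap bottom is 5 mm below the collar face with no force, so the lugs are in the slots. Now pressing against the spring.

>>> drive_tool --increments '[[[0,0,0.0015],0],[[0,0,0.0015],0],[[0,0,0.0015],0],[[0,0,0],0]]'

```text
clock: 10.65
ee_pos: [0.5011, 0.1446, 0.1185]
ee_rot: [-0.24, 3.109, -0.005]
force: [-0.3, -0.5, 2.4]
finger_gap: 0.0109
```

```bash
python3 plan.py
```

```text
t 10.65 p [0.5011 0.1446 0.1185] head -171.17 tilt 1.38 zaxis [ 0.024  -0.0015 -0.9997] F [-0.3 -0.5  2.4] M [-0.    0.18 -0.03] gap 0.0109 j1,6 [ 0.28 -1.43]
up in tool [-0.0235 -0.0051 -0.9997]
```

>>> drive_tool --increments '[[[0.0003,0,0.002],0],[[0.0003,0,0.002],0],[[0.0002,0,0.0015],0],[[0,0,0],0]]'

```text
clock: 11.05
ee_pos: [0.5013, 0.1446, 0.1139]
ee_rot: [-0.24, 3.107, -0.005]
force: [-2.5, -1.1, 7.7]
finger_gap: 0.0109
```

```bash
python3 plan.py
```

```text
t 11.05 p [0.5013 0.1446 0.1139] head -171.18 tilt 1.48 zaxis [ 0.0259 -0.001  -0.9997] F [-2.5 -1.1  7.7] M [-0.13  0.44  0.  ] gap 0.0109 j1,6 [ 0.28 -1.43]
up in tool [-0.0254 -0.005  -0.9997]
```

>>> drive_tool --increments '[[[0.0006,0,0.0015],0],[[0.0005,0,0.0012],0],[[0,0,0],0]]'

```text
clock: 11.35
ee_pos: [0.5013, 0.1446, 0.1125]
ee_rot: [-0.24, 3.104, -0.004]
force: [-2.8, -0.3, 8.5]
finger_gap: 0.0104
```

```bash
python3 plan.py
```

```text
t 11.35 p [0.5013 0.1446 0.1125] head -171.17 tilt 1.61 zaxis [ 2.820e-02 -6.000e-04 -9.996e-01] F [-2.8 -0.3  8.5] M [-0.13  0.59  0.02] gap 0.0104 j1,6 [ 0.28 -1.43]
up in tool [-0.0277 -0.0049 -0.9996]
```

>>> drive_tool --increments '[[[0.0015,0,0.0015],0],[[0.001,0,0.0015],0],[[0,0,0.0005],0]]'

```text
clock: 11.65
ee_pos: [0.5012, 0.1446, 0.1112]
ee_rot: [-0.239, 3.099, -0.003]
force: [-2.7, -1.4, 11.2]
finger_gap: 0.0106
```

```bash
python3 plan.py
```

```text
t 11.65 p [0.5012 0.1446 0.1112] head -171.16 tilt 1.9 zaxis [ 3.310e-02  4.000e-04 -9.995e-01] F [-2.7 -1.4 11.2] M [-0.23  0.75 -0.05] gap 0.0106 j1,6 [ 0.28 -1.43]
up in tool [-0.0328 -0.0047 -0.9995]
```

At about 11 N and cap z about 76 mm the lugs are clear. Starting the clockwise twist in small steps.

>>> drive_tool --increments '[[[0,0,0],0.05],[[0,0,0],0.05],[[0,0,0],0.05],[[0,0,0],0.05]]'

```text
clock: 12.05
ee_pos: [0.502, 0.1445, 0.1133]
ee_rot: [0.08, 3.105, 0.002]
force: [-1.6, -0.4, 7.8]
finger_gap: 0.0108
```

```bash
python3 plan.py
```

```text
t 12.05 p [0.502  0.1445 0.1133] head 177.04 tilt 2.02 zaxis [ 3.520e-02  1.000e-04 -9.994e-01] F [-1.6 -0.4  7.8] M [-0.19  0.3   0.06] gap 0.0108 j1,6 [ 0.28 -1.23]
up in tool [-0.0351  0.0019 -0.9994]
```

>>> drive_tool --increments '[[[0,0,0.002],0],[[0,0,0.0015],0.05],[[0,0,0.001],0.05],[[0,0,0.001],0.05]]'

```text
clock: 12.45
ee_pos: [0.5028, 0.1442, 0.1101]
ee_rot: [0.321, 3.089, 0.005]
force: [-3.6, -2.3, 12.6]
finger_gap: 0.0106
```

```bash
python3 plan.py
```

```text
t 12.45 p [0.5028 0.1442 0.1101] head 168.14 tilt 2.09 zaxis [ 3.650e-02 -5.000e-04 -9.993e-01] F [-3.6 -2.3 12.6] M [-0.42  0.73  0.08] gap 0.0106 j1,6 [ 0.28 -1.07]
up in tool [-0.0358  0.007  -0.9993]
```

>>> drive_tool --increments '[[[0.001,0,0.0003],0.05],[[0.001,0,0.0005],0.05],[[0.0005,0,0.0005],0.05],[[0,0,0.0005],0.05]]'

```text
clock: 12.85
ee_pos: [0.5021, 0.1442, 0.1109]
ee_rot: [0.637, 3.036, 0.01]
force: [-3.5, -1.8, 10.9]
finger_gap: 0.0106
```

```bash
python3 plan.py
python3 - <<'E'
from h import *
c=cams.read_camera('scene');crop(c,370,180,440,250,'tw1',8)
E
```

```text
t 12.85 p [0.5021 0.1442 0.1109] head 156.29 tilt 2.31 zaxis [ 0.0403 -0.0018 -0.9992] F [-3.5 -1.8 10.9] M [-0.46  0.74  0.  ] gap 0.0106 j1,6 [ 0.29 -0.86]
up in tool [-0.0376  0.0145 -0.9992]
```

View pics/tw1.png

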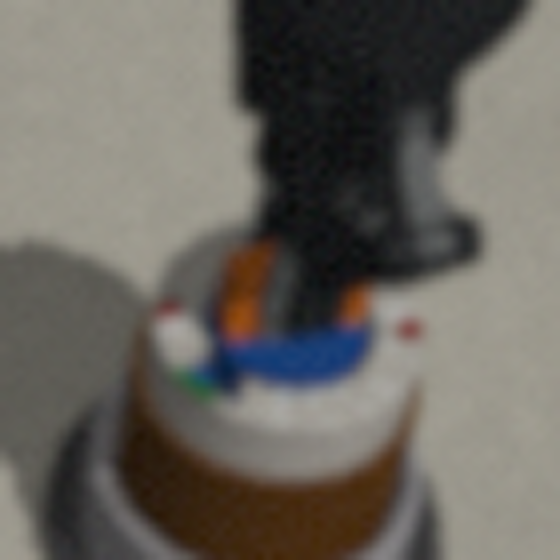

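Dots at (168,310) and (408,325), so the jar has hardly turned. The wing is at about 156° and the red dots at about 144°. Continuing.

>>> drive_tool --increments '[[[0.0005,0,0.0005],0.05],[[0.0005,0,0.0005],0.05],[[0,0,0.0005],0.04]]'

```text
clock: 13.2
ee_pos: [0.5019, 0.1439, 0.1112]
ee_rot: [0.858, 2.98, 0.013]
force: [-3.3, -1.7, 12.0]
finger_gap: 0.0108
```

```bash
python3 plan.py
```

```text
t 13.2 p [0.5019 0.1439 0.1112] head 147.86 tilt 2.4 zaxis [ 0.0417 -0.0031 -0.9991] F [-3.3 -1.7 12. ] M [-0.48  0.68  0.1 ] gap 0.0108 j1,6 [ 0.29 -0.71]
up in tool [-0.037   0.0196 -0.9991]
```

>>> drive_tool --increments '[[[0,0,0.0004],0.04],[[0,0,0.0004],0.04],[[0,0,0.0004],0.03]]'

```text
clock: 13.5
ee_pos: [0.502, 0.1434, 0.1116]
ee_rot: [1.026, 2.926, 0.015]
force: [-2.9, -1.3, 9.9]
finger_gap: 0.0108
```

```bash
python3 plan.py;  python3 - <<'E'
from h import *
c=cams.read_camera('scene');crop(c,370,180,440,250,'tw2',8)
E
```

```text
t 13.5 p [0.502  0.1434 0.1116] head 141.32 tilt 2.42 zaxis [ 0.0421 -0.0042 -0.9991] F [-2.9 -1.3  9.9] M [-0.38  0.73  0.01] gap 0.0108 j1,6 [ 0.29 -0.59]
up in tool [-0.0355  0.023  -0.9991]
```

View pics/tw2.png

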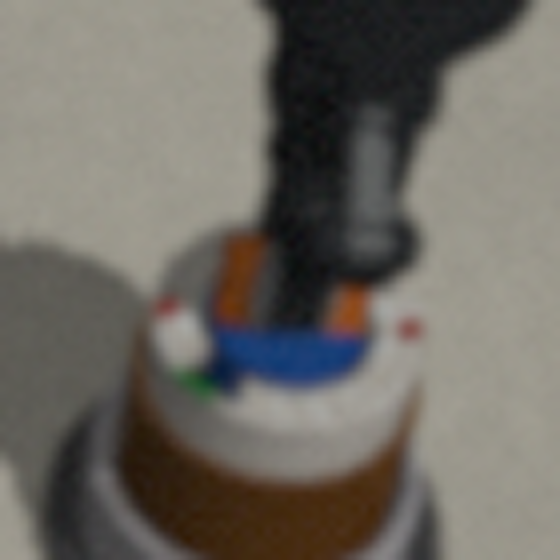

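```bash
cat > dots.py <<'E'
from h import *
def dots(name=None,z=.1005):
    c=cams.read_camera('scene');I=c['img'][205:245,380:430].astype(float)
    w=np.clip(I[...,0]-np.maximum(I[...,1],I[...,2])-25,0,None)*(abs(I[...,1]-I[...,2])<30)*(I[...,2]>45)
    k,l,st,ce=cv2.connectedComponentsWithStats((w>0).astype(np.uint8));P=[]
    for i in range(1,k):
        m=l==i
        if w[m].sum()<20: continue
        v,u=np.nonzero(m);q=np.array([(u*w[m]).sum(),(v*w[m]).sum()])/w[m].sum()+[380,205]
        P.append(onplane(c,q,z)[0]);print('dot',q.round(1),w[m].sum(),P[-1].round(4))
    if len(P)==2:
        d=P[1]-P[0];print('angle',np.degrees(np.arctan2(d[1],d[0]))%180,'len',np.hypot(*d[:2]),'ctr',(P[0]+P[1])/2)
    if name: crop(c,370,180,440,250,name,8)
if __name__=='__main__':
    import sys;dots(*sys.argv[1:])
E
python3 dots.py
```

```text
dot [413.5 219. ] 192.0 [0.4849 0.154  0.1005]
dot [390.4 217.9] 72.0 [0.5244 0.1236 0.1005]
dot [420.7 220.6] 55.0 [0.4751 0.1662 0.1005]
```

>>> drive_tool --increments '[[[0,0,0.0008],0.03],[[0,0,0.0006],0.03]]'

```text
clock: 13.8
ee_pos: [0.5021, 0.143, 0.1112]
ee_rot: [1.114, 2.893, 0.017]
force: [-2.5, -2.3, 12.0]
finger_gap: 0.0108
```

```bash
python3 plan.py; python3 dots.py
```

```text
t 13.8 p [0.5021 0.143  0.1112] head 137.87 tilt 2.44 zaxis [ 0.0422 -0.0048 -0.9991] F [-2.5 -2.3 12. ] M [-0.4   0.77  0.2 ] gap 0.0108 j1,6 [ 0.29 -0.53]
up in tool [-0.0346  0.0247 -0.9991]
dot [413.1 219. ] 225.0 [0.4856 0.1536 0.1005]
dot [390.5 218.1] 74.0 [0.5246 0.124  0.1005]
dot [420.7 220.6] 55.0 [0.4751 0.1661 0.1005]
```

>>> drive_tool --increments '[[[0,0,0.0004],0.025],[[0,0,0.0004],0.025]]'

```text
clock: 14.05
ee_pos: [0.5015, 0.1424, 0.1113]
ee_rot: [1.189, 2.864, 0.016]
force: [-4.2, -2.0, 10.8]
finger_gap: 0.0108
```

```bash
python3 plan.py; python3 dots.py tw3
```

```text
t 14.05 p [0.5015 0.1424 0.1113] head 134.88 tilt 2.38 zaxis [ 0.041  -0.0062 -0.9991] F [-4.2 -2.  10.8] M [-0.46  0.99  0.25] gap 0.0108 j1,6 [ 0.29 -0.48]
up in tool [-0.0333  0.0247 -0.9991]
dot [413.1 218.9] 239.0 [0.4854 0.1534 0.1005]
dot [390.4 218. ] 75.0 [0.5244 0.1238 0.1005]
dot [420.7 220.6] 57.0 [0.475  0.1661 0.1005]
```

View pics/tw3.png

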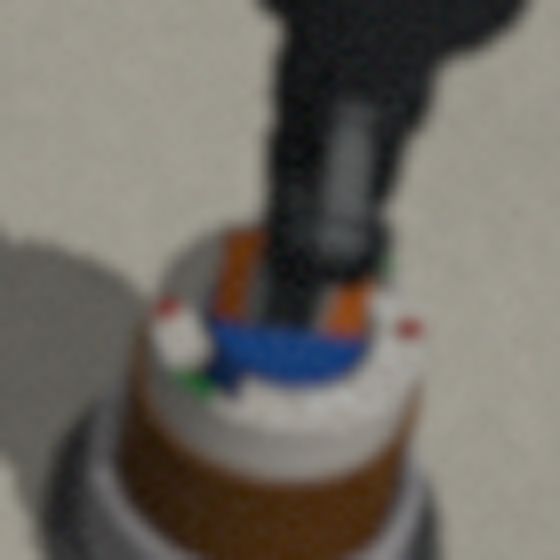

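Twist moment is up to 0.25 N m and the jar is no longer turning, so this is the stop. I'll ease the twist slightly and let the cap rise.

>>> drive_tool --increments '[[[0,0,0],-0.03],[[0,0,-0.0015],-0.01],[[0,0,-0.0015],0],[[0,0,-0.0015],0]]'

```text
clock: 14.5
ee_pos: [0.5009, 0.1422, 0.117]
ee_rot: [1.132, 2.888, 0.013]
force: [-1.2, -1.1, 3.2]
finger_gap: 0.0109
```

```bash
python3 plan.py; python3 dots.py
```

```text
t 14.5 p [0.5009 0.1422 0.117 ] head 137.18 tilt 2.35 zaxis [ 0.0404 -0.0067 -0.9992] F [-1.2 -1.1  3.2] M [-0.09  0.35  0.02] gap 0.0109 j1,6 [ 0.29 -0.52]
up in tool [-0.0342  0.0226 -0.9992]
dot [413.6 217.1] 260.0 [0.4811 0.1503 0.1005]
dot [390.4 217.6] 67.0 [0.5237 0.1229 0.1005]
dot [420.9 220.3] 42.0 [0.4741 0.1657 0.1005]
```

>>> drive_tool --increments '[[[0,0,-0.001],0],[[0,0,-0.001],0],[[0,0,0],0]]'

```text
clock: 14.85
ee_pos: [0.5002, 0.1421, 0.1187]
ee_rot: [1.132, 2.888, 0.012]
force: [0.8, -0.1, -0.4]
finger_gap: 0.0109
```

```bash
python3 plan.py; python3 dots.py
```

```text
t 14.85 p [0.5002 0.1421 0.1187] head 137.18 tilt 2.3 zaxis [ 0.0395 -0.0069 -0.9992] F [ 0.8 -0.1 -0.4] M [0.07 0.02 0.02] gap 0.0109 j1,6 [ 0.29 -0.52]
up in tool [-0.0337  0.0218 -0.9992]
dot [413.7 216.6] 214.0 [0.4801 0.1495 0.1005]
dot [390.6 217.5] 64.0 [0.5233 0.1229 0.1005]
dot [420.9 219.7] 59.0 [0.4729 0.1646 0.1005]
```

>>> drive_tool --increments '[[[0,0,-0.0008],0],[[0,0,0],0]]'

```text
clock: 15.1
ee_pos: [0.5001, 0.1421, 0.1188]
ee_rot: [1.132, 2.889, 0.012]
force: [0.6, 1.1, -1.2]
finger_gap: 0.0106
```

```bash
python3 plan.py
```

```text
t 15.1 p [0.5001 0.1421 0.1188] head 137.18 tilt 2.28 zaxis [ 0.0391 -0.0071 -0.9992] F [ 0.6  1.1 -1.2] M [ 0.09 -0.08  0.01] gap 0.0106 j1,6 [ 0.29 -0.52]
up in tool [-0.0335  0.0213 -0.9992]
```

The cap holds against a slight pull: the tool didn't rise and the force went to -1.2 N. Releasing and retreating.

>>> drive_tool --increments '[[[0,0,0],0],[[0,0,0],0],[[0,0,0],0],[[0,0,0],0],[[0,0,0],0],[[0,0,0],0]]' --gripper 0.7

```text
clock: 15.7
ee_pos: [0.5006, 0.1421, 0.1194]
ee_rot: [1.132, 2.888, 0.013]
force: [0.2, 0.5, 0.1]
finger_gap: 0.0601
```

>>> drive_tool --increments '[[[0,0,-0.01],0],[[0,0,-0.02],0],[[0,0,-0.03],0],[[0,0,-0.03],0],[[0,0,-0.03],0],[[0,0,-0.03],0],[[0,0,0],0]]'

```text
clock: 16.4
ee_pos: [0.4935, 0.143, 0.2786]
ee_rot: [1.132, 2.888, 0.012]
force: [0.3, 0.4, -0.3]
finger_gap: 0.0603
```

```bash
python3 plan.py
python3 - <<'E'
from ovl import *
c=cams.read_camera('scene');crop(c,370,180,440,250,'e1',8)
overlay(c,.4999,.1449,138,.013+.081-.001,(370,180,440,250),8,'e2')
a=cv2.imread('pics/e1.png');b=cv2.imread('pics/e2.png');cv2.imwrite('pics/e12.png',cv2.resize(np.hstack([a,b]),(800,400)))
E
python3 dots.py
```

```text
t 16.4 p [0.4935 0.143  0.2786] head 137.18 tilt 2.3 zaxis [ 0.0395 -0.007  -0.9992] F [ 0.3  0.4 -0.3] M [-0.   -0.01 -0.02] gap 0.0603 j1,6 [ 0.29 -0.53]
up in tool [-0.0337  0.0217 -0.9992]
dot [402.9 207.5] 194.0 [0.4823 0.1166 0.1005]
dot [415.5 208.5] 83.0 [0.4614 0.1346 0.1005]
dot [407.4 217.1] 525.0 [0.4923 0.1428 0.1005]
dot [390.6 217.5] 61.0 [0.5232 0.1229 0.1005]
dot [420.8 219.7] 61.0 [0.4731 0.1644 0.1005]
```

View pics/e12.png

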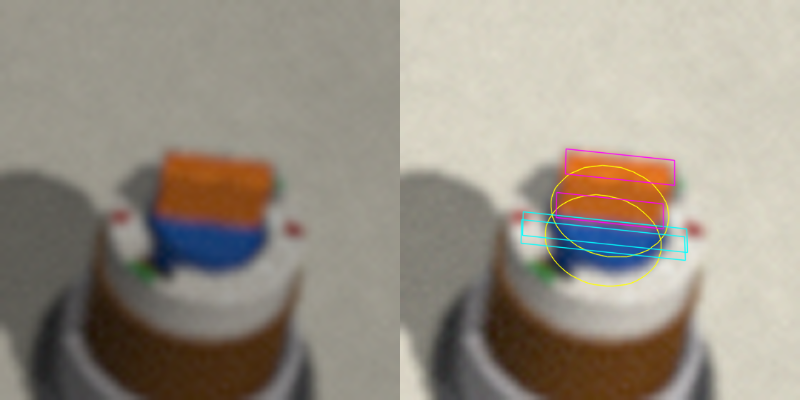

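The wing lies in line with the red dots at (120,216) and (293,230), and the overlay of the locked pose matches. One check of the height and the wing angle before handing in.

Run:
```python
from fit import *
c=cams.read_camera('scene')
u0,v0=395,202;I=c['img'][v0:v0+24,u0:u0+26].astype(int)
m=(I[...,0]-I[...,2]>70)
v,u=np.nonzero(m);P=pts(c,np.c_[u+u0,v+v0]);print(len(P),'z pct',np.percentile(P[:,2],[50,90,97]).round(4))
r=fitcap([c],.4999,.1449,np.radians(138),.093);print(r.x[:2].round(4),np.degrees(r.x[2]).round(1),round(r.fun,1))
for z in(.091,.093,.095,.097,.099): print(z,round(fitcap([c],.4999,.1449,np.radians(138),z).fun,1))
save('end',c['img']);print(env.get_state()['clock'])
```

```text
188 z pct [0.1327 0.1373 0.1383]
[0.4989 0.1441] 136.9 122.7
0.091 118.5
0.093 122.7
0.095 123.8
0.097 126.0
0.099 127.3
16.55
```

View pics/end.png

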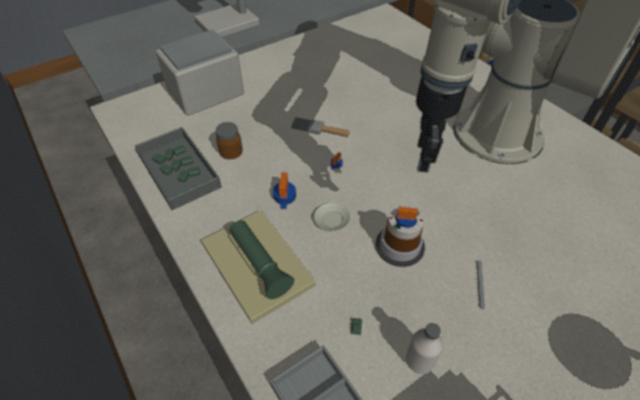

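```bash
python3 -c "
from rig import env
print(env.finish_job())"
```

```text
the job is handed in; nothing more can be done
None
```

I closed the jar with the middle of the three blue caps, the only one 44 mm high. I pressed it in, twisted it clockwise to the stop, let it rise, released it and handed in the job after about 16.6 s of robot time.

**Forces:** the vertical force peaked at about 12.6 N in the readings between moves. The twist moment at the stop was about 0.25 N m.

**Last checks:**
- **Locked:** before release the cap held against a light upward pull of about 1 N.
- **Height:** depth readings put the wing top at about 0.138 m, so the cap origin is about 81 mm in the jar's frame.
- **Angle:** the wing is about 3° off the line of the red dots (137–138° against 140°), within the 0.15 rad allowed.
- **Clearance:** nothing touches the gripper, and the final picture shows the other things where they were.

**Where checks disagreed:**
- **Held-cap fit:** while the cap was in the gripper, my automatic image fit read its angle about 5° high, and its overlay did not match the picture. I went by the tool's heading and an overlay checked by eye, and the lugs entered the slots without force.
- **Camera calibration:** the two cameras disagreed by 2–3 mm on the jar's position, so I used the average of the two.
- **Final height:** the image fit of the cap could not pin down its height, so that figure rests on the depth reading and the pull test.
- **Tool tilt:** the tool drifted to about 2.4° off vertical while working. That is about 2° away from its tilt when it gripped the cap. I did not measure the cap's final tilt.

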